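Unlock the stockroom lock box and hold the key turned

ROBOT

A 7-joint arm with a two-finger parallel gripper is mounted at the origin on the work surface. World frame = base frame: x ahead of the robot, y to its left, z up, the work surface at z = 0. Lengths are in m, angles in rad, forces in N, time in s.
With the tool pointing down it reaches from about 0.425 to 0.825 m from the base axis. Payload 3.6 kg.
Tool frame: the origin (TCP) lies where the fingers leave the gripper's body, on its centre line; the fingertips stand 73 mm ahead of it and the grasp point (between the pads) lies 54 mm ahead of it; x points along the fingers, y is the direction in which the jaws open and shut, and the axes are right-handed (so a half turn about x gives the same grasp; the last joint's range is limited). The gripper opens to 85 mm and grips with 20 to 120 N. Pads are 22 mm wide; open, the fingers measure 114 mm over their backs; the gripper's body (76 mm by 85 mm) begins 54 mm behind the grasp point. The pads swing forward as they close: fully open they stand 13 mm farther back than shut.
Start: joints at [1.115, 0.615, -0.013, 1.423, 0.008, 1.103, -0.04], TCP at [0.271, -0.591, 0.304] pointing down, gripper open.
Joint ranges: [-3.12, 3.12], [-0.3, 2.06], [-1.34, 1.32], [0.26, 2.42], [-1.36, 4.5], [0.01, 1.98], [-2.84, 2.84]. Speed limits (rad/s): [2.79, 2.79, 3.14, 3.14, 3.14, 3.14, 3.14].

INTERFACE

Orientations are given as a unit quaternion [x, y, z, w].
In Python, from station import arm, snapshot, camera_info, ticket gives the robot as it stands. Calls block until the motion is done:
- arm.movep(position, orientation): joint-space move of the TCP to a pose.
- arm.line_to(position, velocity=0.15, ori=None): straight line of the TCP; ori=None keeps the orientation; velocity is the mean speed in m/s.
- arm.move_j(angles): joint-space move.
- arm.move_gripper(opening, effort=None): opening from 0.0 (shut) to 1.0 (fully open); effort is the grip in N (None keeps the last); returns when the fingers have stopped.
- arm.pause(seconds).
- arm.ik(position, orientation): joint angles nearest the present ones, or None.
- snapshot(name): name is "scene" or "top" or "wrist"; returns the picture (420x560x3 uint8, blue, green, red); there is no depth.
- camera_info(name): a dict with "fx", "fy", "cx", "cy" (pixels), "R" (3x3) and "t" (3): a world point X has camera coordinates R X + t; the wrist camera has in their place "T_tool_cam" (4x4, takes a point from camera to tool coordinates, whose origin is the TCP and whose axes are the tool frame's). Camera axes: x right, y down, z forward; pixel columns grow to the right and rows downward; lengths in m; the calibration is good to about 2 mm. A picture is of the moment at which its call begins: read the wrist's pose just before it. camera_info takes no time and is no camera call.
A pose or a line that the arm cannot do raises arm.MotionError and nothing moves.
- ticket.finish_job(): hands the job in, once; it reports no verdict.
Readings, each from a call of its own:
- arm.read_time(): time.
- arm.read_joint_positions(): joint angles.
- arm.read_dq(): joint speeds.
- arm.read_effort(): joint torques, N m.
- arm.read_tool_pos(): TCP position.
- arm.read_eef_rot(): TCP orientation.
- arm.read_ft_force(): force on the tool from outside, world axes, zero at the start.
- arm.read_wrist_torque(): the same for the moment, N m.
- arm.read_opening(): opening from 0.0 (shut) to 1.0 (fully open).
Only numpy, scipy, OpenCV 4.12 (cv2) and the standard library are available. Lean on these libraries where they do the work, as an engineer would, in place of code of your own. Each camera call takes 0.05 s, during which the arm holds its last target.

TASK

Push the grey lock box along the bench until it sits fully against both legs of the corner stop, so that it cannot twist. Then take the square-headed key from the wooden rack, push it all the way into the lock in the box's lid (its pins are sticky: work the key past them, with a little wiggle if need be) and turn it a quarter turn clockwise as far as it goes. Finish while still gripping the key and holding it turned against the lock's spring, with the box still against the stop; leave the round-headed key, the carton and the tape roll alone.

Things in the scene. Friction and masses are not known exactly. Their poses are not given: they have to be found in the camera images.
- stop: Dark steel corner stop fixed to the bench: an L of two fences 30 mm high, 20 mm thick. Origin: the inside corner, on the bench. One fence runs 170 mm along its -y, inner face in the plane x = 0; the other 150 mm along its -x, inner face in the plane y = 0. The box belongs in the quarter x < 0, y < 0. Its axes lie within 0.2 rad of the world's (x away from the robot).
- box: Loose grey steel lock box, 140 mm (its x) by 170 mm (its y) by 65 mm high, 0.5 to 0.8 kg. Origin: centre of its underside. Its origin starts 20 to 50 mm short of its registered place along both axes, up to 0.2 rad askew to the stop. Its far (+x) side goes against one fence, its left (+y) side against the other; its axes are then parallel to the stop's.
- box_corner (a point): The lower far left corner of the box, at x = 70, y = 85, z = 0 mm in the box's frame; it meets the stop's origin when the box is registered.
- keyway (a point): Middle of the mouth of the lock's slot, on the face of the round brass plug (33 mm across) in the lid: 68 mm above the box's underside, 30 mm from the box's centre towards its -x side. Frame turns with the plug: z up, x along the slot, parallel to the box's x at rest. Slot 14 mm (x) by 6 mm (y), chamfered 1.5 mm, 42 mm deep.
- pins (a point): Point inside the lock, on the plug's axis 17.5 mm below keyway, same axes, between its two sprung, sticky pins. They stick 3 mm into the slot from its two ends (its +x end 13 mm, its -x end 22 mm below the mouth), hidden from view; the blade's tip pushes them aside with some 4 to 12 N, pushed straight or wiggled a little along the slot.
- plug (a joint): Turn of the lock's plug, rad: 0 at rest, grows clockwise seen from above, stops at 1.5. A spring turns it back (0.03 N m at rest, 0.12 N m at the stop), so it must be held. The blade has about 0.13 rad of play in the slot each way, so the key must turn about 1.6 rad to bring the plug to its stop.
- key: Square-headed key, 35 g, upright, blade down. Black plastic head 30 mm (its x) by 10 mm thick (its y) by 40 mm high; steel blade 12 mm (x) by 4.5 mm (y), 33 mm long, the last 8 mm tapering to about 5 mm wide. Origin: middle of the shoulder between head and blade; z up through the head. Fits the lock both ways round. Fully in, the shoulder rests on the plug's face: origin at keyway.
- rack: Fixed wooden key rack, 150 mm (its x) by 50 mm (its y) by 45 mm high; origin: centre of its underside. Two slots 75 mm apart along its x hold the two keys upright and loosely (0.5 to 1 mm clearance, heads in line with the rack), shoulders resting on its top; either key may be in either slot.
- round_key: The other key, with a round black head 34 mm across and 10 mm thick and the same blade, in the rack's other slot. Origin: middle of its shoulder. Leave it alone.
- carton: Small brown carton, 130 by 100 by 80 mm, 0.5 kg, on the bench. Origin: centre of its underside. Leave it alone.
- tape: Roll of clear tape lying flat, 90 mm across, 25 mm high, 76 mm hole. Origin: centre of its underside. Leave it alone.

How it is judged:
On the way, in this order (a step that is already met when the one before it is completed fails the run):
1. the box sits against both legs of the stop, the key still in its rack (x of box_corner in the frame of stop above -0.006 m and y of box_corner in the frame of stop above -0.006 m and angle between the x axis of box and the x axis of stop, either way round below 0.06 rad and distance of key from where it was at the start of the episode below 0.03 m), for 0.2 s.
2. the key is fully in the lock, not yet turned, the box against the stop (z of key in the frame of keyway below 0.003 m and horizontal distance between key and keyway below 0.004 m and angle between the z axis of key and the z axis of keyway, either way round below 0.1 rad and angle between the x axis of key and the x axis of keyway, either way round below 0.3 rad and x of box_corner in the frame of stop above -0.006 m and y of box_corner in the frame of stop above -0.006 m and angle between the x axis of box and the x axis of stop, either way round below 0.06 rad and value of joint plug below 0.4 rad), for 0.1 s.
At the end, for the whole second after the job is handed in: The plug is turned at least 1.3 rad and at rest, the key is in to its shoulder (within 3 mm in height, 4 mm sideways, upright), the gripper's fingers press on the key with over 2 N, and the box's corner is within 6 mm of both fences and square to the stop within 0.06 rad (z of key in the frame of keyway below 0.003 m and horizontal distance between key and keyway below 0.004 m and angle between the z axis of key and the z axis of keyway, either way round below 0.1 rad and angle between the x axis of key and the x axis of keyway, either way round below 0.3 rad and x of box_corner in the frame of stop above -0.006 m and y of box_corner in the frame of stop above -0.006 m and angle between the x axis of box and the x axis of stop, either way round below 0.06 rad and value of joint plug above 1.3 rad and velocity of joint plug below 0.2 rad/s and contact force between the fingers and key above 2 N); the arm keeps its last pose, push and grip.
It fails at once if the round-headed key is moved by over 20 mm (distance of round_key from where it was at the start of the episode above 0.02 m).
It fails at once if the carton is moved by over 30 mm (distance of carton from where it was at the start of the episode above 0.03 m).
It fails at once if the tape roll is moved by over 30 mm (distance of tape from where it was at the start of the episode above 0.03 m).
It also fails if it takes over 72 s, if anything falls off the work surface, if the arm or the gripper's body presses on something with over 40 N, if the wrist force passes 120 N, or if a joint passes its speed limit or range.

## Working session

There is one attempt and no reset: what is moved stays moved. The work goes in short steps, each a Python script; the robot and the scene stay as the last script left them, time stands still between calls to the robot, and variables do not carry over. Pictures are saved under pics/ and viewed, and the job is handed in when it is done.

```bash
ls; mkdir -p pics; python3 - <<'E'
from station import arm, snapshot, camera_info
import cv2
for n in ("scene","top"):
    im=snapshot(n); cv2.imwrite(f"pics/{n}0.png",im)
    c=camera_info(n); print(n,c)
print(camera_info("wrist"))
print(arm.read_time(),arm.read_tool_pos(),arm.read_eef_rot())
E
```

```text
pics
scene {'fx': 492.71542797931295, 'fy': 492.71542797931295, 'cx': 290.7081125455185, 'cy': 204.34818526562717, 'R': array([[ 0.29235004,  0.95626902, -0.00900131],
       [ 0.62615809, -0.19852606, -0.75399831],
       [-0.72281221,  0.21479519, -0.65681468]]), 't': array([-0.1940353 , -0.30777353,  1.72356567])}
top {'fx': 477.18865907712404, 'fy': 477.18865907712404, 'cx': 273.24452184259144, 'cy': 211.34408626012635, 'R': array([[-0.0125828 , -0.99982084,  0.01414107],
       [-0.99943422,  0.01213427, -0.03136872],
       [ 0.03119151, -0.01452778, -0.99940784]]), 't': array([0.0411502 , 0.55721362, 1.1858677 ])}
{'fx': 307.12725292506724, 'fy': 307.12725292506724, 'cx': 279.0469396476131, 'cy': 208.450458981377, 'T_tool_cam': array([[-4.86562908e-04, -2.80453808e-01,  9.59867399e-01,
        -6.91514058e-02],
       [ 9.99999278e-01,  9.18330460e-04,  7.75223569e-04,
         5.78138249e-04],
       [-1.09888987e-03,  9.59867084e-01,  2.80453159e-01,
        -7.12272687e-02],
       [ 0.00000000e+00,  0.00000000e+00,  0.00000000e+00,
         1.00000000e+00]])}
0.1 [ 0.27064682 -0.59041     0.30285206] [-0.69065893 -0.1516013   0.69101791 -0.15000509]
```

View pics/top0.png

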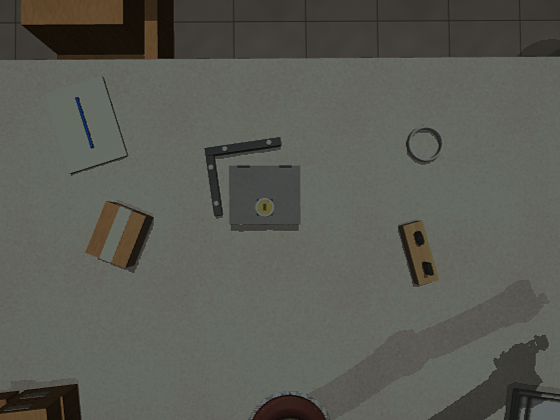

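View pics/scene0.png

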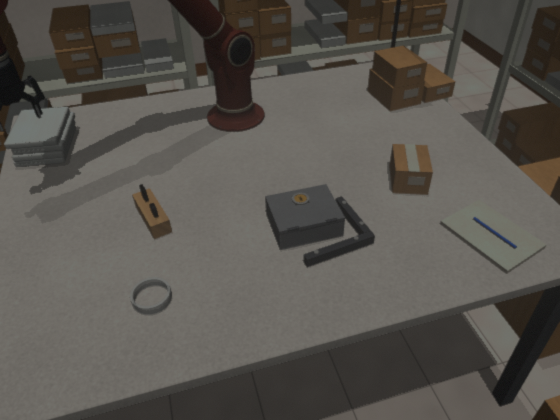

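The top view shows the stop at about (207,150), the box at (265,197), the rack at (418,253), the tape at (424,145) and the carton at (120,235). I'll enlarge it.

```bash
python3 - <<'E'
import cv2,numpy as np
t=cv2.imread("pics/top0.png"); s=cv2.imread("pics/scene0.png")
f=lambda im,x,y,w,h,k:cv2.convertScaleAbs(cv2.resize(im[y:y+h,x:x+w],None,fx=k,fy=k,interpolation=cv2.INTER_CUBIC),alpha=1.7)
cv2.imwrite("pics/a.png",f(t,190,125,130,115,6)[:600,:800])
cv2.imwrite("pics/b.png",np.hstack([f(t,390,210,60,80,6),f(s,120,175,65,80,6)]))
E
```

```text
(no output)
```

View pics/a.png

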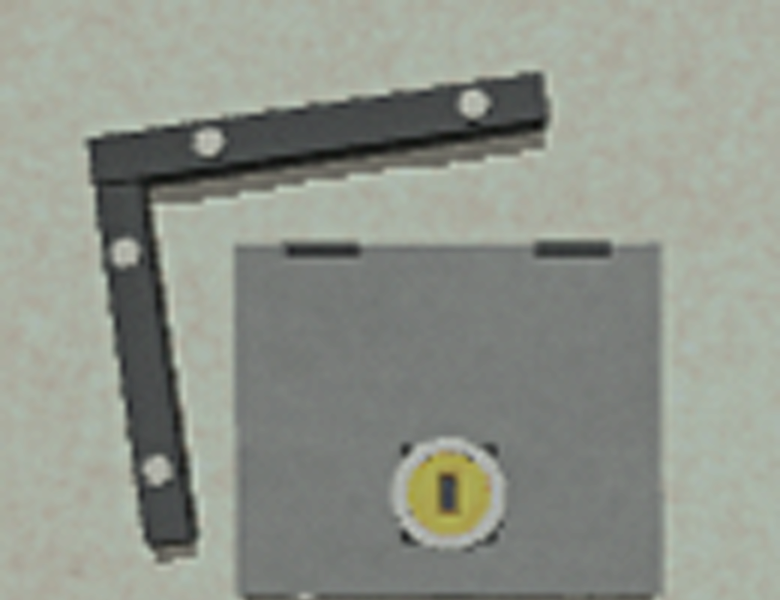

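View pics/b.png

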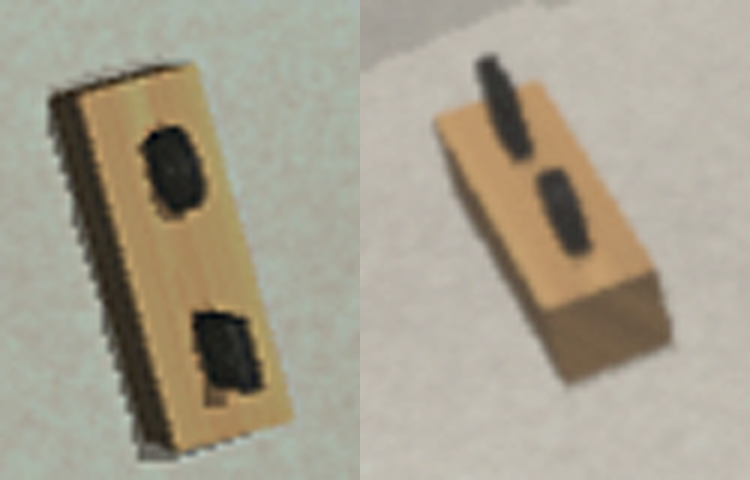

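The lower, nearer key at (427,269) has the square outline, so it is the target. The round key is at about (419,238). Next I'll deproject these points.

```bash
cat > h.py <<'E'
import numpy as np, cv2
from scipy.spatial.transform import Rotation as Rot
from station import arm, snapshot, camera_info, ticket
def dep(cam,u,v,z):
    c=camera_info(cam); d=np.array([(u-c['cx'])/c['fx'],(v-c['cy'])/c['fy'],1.])
    R=c['R']; o=-R.T@c['t']; d=R.T@d
    return o+d*(z-o[2])/d[2]
def wristcam(p,q):
    c=camera_info('wrist'); T=np.array(c['T_tool_cam']); Rt=Rot.from_quat(q).as_matrix()
    return c, Rt@T[:3,:3], Rt@T[:3,3]+np.array(p)
def depw(p,q,u,v,z):
    c,R,o=wristcam(p,q); d=R@np.array([(u-c['cx'])/c['fx'],(v-c['cy'])/c['fy'],1.])
    return o+d*(z-o[2])/d[2]
def projw(p,q,X):
    c,R,o=wristcam(p,q); x=R.T@(np.array(X)-o); return c['fx']*x[0]/x[2]+c['cx'], c['fy']*x[1]/x[2]+c['cy']
def proj(cam,X):
    c=camera_info(cam); x=c['R']@np.array(X)+c['t']; return c['fx']*x[0]/x[2]+c['cx'], c['fy']*x[1]/x[2]+c['cy']
def quat(yaw):
    """tool down, jaw axis (tool y) at angle yaw from world x"""
    y=np.array([np.cos(yaw),np.sin(yaw),0]); x=np.array([0,0,-1.]); z=np.cross(x,y)
    return Rot.from_matrix(np.c_[x,y,z]).as_quat()
def shot(name,fn,crop=None,k=1,alpha=1.6):
    p,q=arm.read_tool_pos(),arm.read_eef_rot()
    im=snapshot(name); cv2.imwrite('pics/raw_'+fn,im)
    if crop: x,y,w,h=crop; im=im[y:y+h,x:x+w]
    cv2.imwrite('pics/'+fn,cv2.convertScaleAbs(cv2.resize(im,None,fx=k,fy=k,interpolation=cv2.INTER_CUBIC),alpha=alpha))
    return np.array(p),np.array(q)
def st():
    print('t',round(arm.read_time(),2),'p',np.round(arm.read_tool_pos(),4),'F',np.round(arm.read_ft_force(),1),'M',np.round(arm.read_wrist_torque(),2),'op',round(arm.read_opening(),3))
E
python3 - <<'E'
from h import *
ca=lambda u,v:(190+(u+.5)/6-.5,125+(v+.5)/6-.5)
cb=lambda u,v:(390+(u+.5)/6-.5,210+(v+.5)/6-.5)
for n,u,v,z in [('boxTL',236,244,.065),('boxTR',661,244,.065),('boxBL',238,595,.065),('boxBR',663,595,.065),('plug',448,493,.068),
 ('fence out corner',88,140,.03),('fence far R',541,73,.03),('fence inner R',546,123,.03),('legend outer',150,540,.03),('leg end inner',190,540,.03),('inner corner',145,182,.03)]:
    print(n,np.round(dep('top',*ca(u,v),z),4))
for n,u,v,z in [('rTL',80,92,.045),('rTR',195,65,.045),('rBR',292,418,.045),('rBL',180,452,.045),('keytop',226,345,.085),('roundtop',172,160,.079)]:
    print(n,np.round(dep('top',*cb(u,v),z),4))
for n,u,v,z in [('carton',120,235,.0),('tape',424,145,.0)]:print(n,dep('top',u,v,z))
q0=arm.read_joint_positions()
for y in np.arange(-3.1,3.2,.3):
    r=[]
    for P in [(.5,-.02,.15),(.43,-.34,.12),(.44,-.34,.25)]:
        j=arm.ik(P,quat(y)); r.append(None if j is None else np.round(j,2).tolist())
    print(round(y,2),r)
E
```

```text
boxTL [0.6673 0.1396 0.065 ]
boxTR [ 0.6655 -0.0297  0.065 ]
boxBL [0.5277 0.1401 0.065 ]
boxBR [ 0.5255 -0.0285  0.065 ]
plug [0.567  0.0564 0.068 ]
fence out corner [0.7153 0.2025 0.03  ]
fence far R [0.7412 0.0162 0.03  ]
fence inner R [0.7204 0.0144 0.03  ]
legend outer [0.5508 0.1786 0.03  ]
leg end inner [0.5506 0.1622 0.03  ]
inner corner [0.6978 0.1793 0.03  ]
rTL [ 0.5197 -0.2803  0.045 ]
rTR [ 0.53   -0.3274  0.045 ]
rBR [ 0.3868 -0.3637  0.045 ]
rBL [ 0.3737 -0.3178  0.045 ]
keytop [ 0.4202 -0.324   0.085 ]
roundtop [ 0.4925 -0.3064  0.079 ]
carton [0.50331608 0.41880975 0.        ]
tape [ 0.72207211 -0.35137092  0.        ]
-3.1 [[-0.28, 0.65, 0.42, 2.02, -0.47, 0.57, -2.63], [0.37, 0.75, 0.41, 1.91, -0.51, 0.59, -1.99], [0.31, 0.57, 0.49, 1.78, -0.34, 0.88, -2.15]]
-2.8 [[-0.23, 0.63, 0.33, 2.02, -0.38, 0.55, -2.42], [0.42, 0.73, 0.33, 1.9, -0.42, 0.57, -1.77], [0.36, 0.56, 0.41, 1.78, -0.28, 0.86, -1.91]]
-2.5 [[-0.18, 0.62, 0.26, 2.02, -0.3, 0.54, -2.2], [0.47, 0.72, 0.26, 1.9, -0.32, 0.56, -1.56], [0.41, 0.55, 0.32, 1.78, -0.22, 0.86, -1.67]]
-2.2 [[-0.14, 0.62, 0.2, 
[... 1939 characters left out ...]
2.0 [[0.43, 0.7, -0.66, 2.0, 0.68, 0.68, 1.32], [1.06, 0.81, -0.7, 1.88, 0.77, 0.73, 1.91], [1.13, 0.66, -0.83, 1.75, 0.57, 0.99, 2.08]]
2.3 [[0.67, 0.91, -1.15, 1.99, 1.04, 1.0, 1.28], [0.24, 0.8, 0.63, 1.91, -0.74, 0.68, -2.65], [1.27, 0.79, -1.15, 1.75, 0.79, 1.15, 2.17]]
2.6 [[0.67, 0.91, -1.15, 1.99, 1.04, 1.0, 1.58], [0.29, 0.78, 0.55, 1.91, -0.66, 0.64, -2.43], [0.21, 0.6, 0.65, 1.78, -0.45, 0.91, -2.62]]
2.9 [[-0.33, 0.66, 0.5, 2.02, -0.55, 0.59, -2.83], [0.33, 0.76, 0.48, 1.91, -0.58, 0.61, -2.2], [0.26, 0.58, 0.57, 1.78, -0.39, 0.89, -2.38]]
3.2 [[-0.28, 0.65, 0.41, 2.02, -0.47, 0.57, -2.62], [0.37, 0.75, 0.41, 1.91, -0.5, 0.59, -1.98], [0.31, 0.57, 0.48, 1.78, -0.33, 0.88, -2.14]]
```

Measurements agree with the given sizes:

| Item | Position | Yaw |
|---|---|---|
| Box | 140 × 169 mm | about -0.01 |
| Stop | Origin ≈ (0.698, 0.180) | about 0.138 |
| Rack | | about 0.25 |

First I'll push along the stop's x with the open jaws square to it.

```bash
cat >> h.py <<'E'
TH=0.138; SO=np.array([.6981,.1797])
def S(x,y,z): 
    c,s=np.cos(TH),np.sin(TH); return [SO[0]+c*x-s*y, SO[1]+s*x+c*y, z]
def inS(p):
    c,s=np.cos(TH),np.sin(TH); d=np.array(p[:2])-SO; return np.array([c*d[0]+s*d[1],-s*d[0]+c*d[1]])
E
python3 - <<'E'
from h import *
q=quat(TH+np.pi/2)
st()
arm.movep(S(-.238,-.112,.2),q); st()
arm.line_to(S(-.238,-.112,.085),.2); st()
arm.line_to(S(-.160,-.112,.085),.06); st()
for x in np.arange(-.158,-.1479,.002):
    arm.line_to(S(x,-.112,.085),.04); print(round(x,3)); st()
    if np.linalg.norm(arm.read_ft_force()[:2])>12: break
shot('top','top1.png',(180,120,150,120),5)
E
```

```text
t 0.1 p [ 0.2706 -0.5904  0.3029] F [-0.4 -0.  -0.1] M [-0.    0.04 -0.02] op 1.0
t 2.48 p [0.4781 0.0349 0.1999] F [ 0.2 -0.2 -0.4] M [ 0.02 -0.03  0.06] op 1.0
t 3.2 p [0.4783 0.0361 0.0854] F [0.  0.2 0.2] M [ 0.06 -0.04 -0.05] op 0.996
t 4.65 p [0.5517 0.0445 0.085 ] F [-8.8 -3.   9.9] M [-1.1   1.4  -0.11] op 1.0
-0.158
t 4.9 p [0.5531 0.0449 0.085 ] F [-9.6 -3.  11. ] M [-1.07  1.57 -0.13] op 0.997
-0.156
t 5.15 p [0.5552 0.0454 0.085 ] F [-9.5 -2.5 10.2] M [-0.96  1.54 -0.06] op 0.998
-0.154
t 5.4 p [0.5573 0.0459 0.085 ] F [-9.6 -2.8 10.5] M [-0.94  1.57 -0.07] op 0.999
-0.152
t 5.65 p [0.5594 0.0463 0.085 ] F [-10.8  -2.4  10. ] M [-0.91  1.49 -0.1 ] op 0.998
-0.15
t 5.9 p [0.5614 0.0467 0.085 ] F [-9.  -2.2  9.3] M [-0.84  1.47 -0.05] op 1.004
-0.148
t 6.15 p [0.5632 0.047  0.085 ] F [-10.3  -2.   10.2] M [-0.84  1.56  0.01] op 1.0
```

View pics/top1.png

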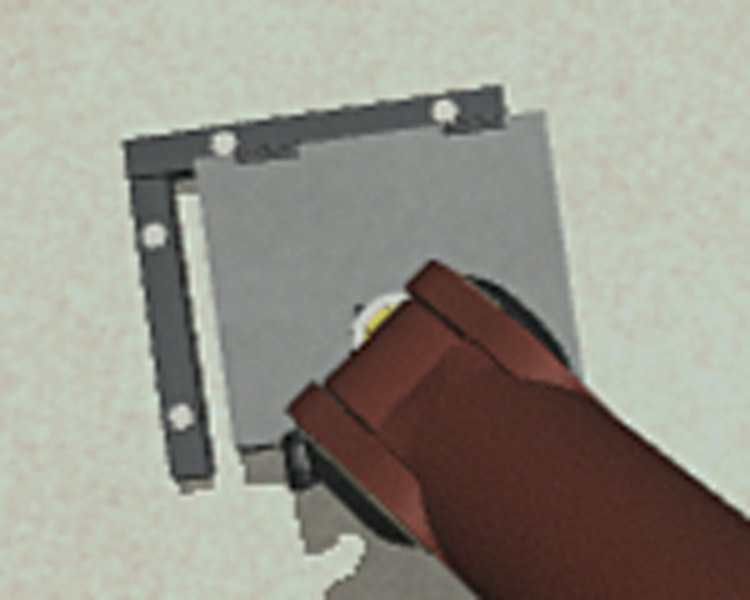

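The box has squared up and is close to the far fence. The 10 N of vertical force looks like rubbing, so I'll raise slightly and continue until the force climbs.

```bash
python3 - <<'E'
from h import *
arm.line_to(S(-.150,-.112,.093),.05); st()
for x in np.arange(-.146,-.1299,.002):
    arm.line_to(S(x,-.112,.093),.04); print(round(x,3),inS(arm.read_tool_pos())); st()
    if np.linalg.norm(arm.read_ft_force()[:2])>18: break
shot('top','top2.png',(180,120,150,120),5)
E
```

```text
t 6.52 p [0.5643 0.0478 0.0932] F [-4.  -1.4  4. ] M [-0.25  0.87 -0.  ] op 1.005
-0.146 [-0.1502063  -0.11215738]
t 6.77 p [0.5648 0.0479 0.0926] F [-11.4  -2.4   9.9] M [-0.43  2.11 -0.11] op 1.007
-0.144 [-0.15006546 -0.11208965]
t 7.02 p [0.5649 0.048  0.0925] F [-16.1  -2.   10.9] M [-0.63  2.73 -0.14] op 0.999
-0.142 [-0.14986392 -0.1121    ]
t 7.27 p [0.5651 0.0481 0.0924] F [-19.5  -2.9  15. ] M [-0.7   3.32 -0.21] op 0.999
```

View pics/top2.png

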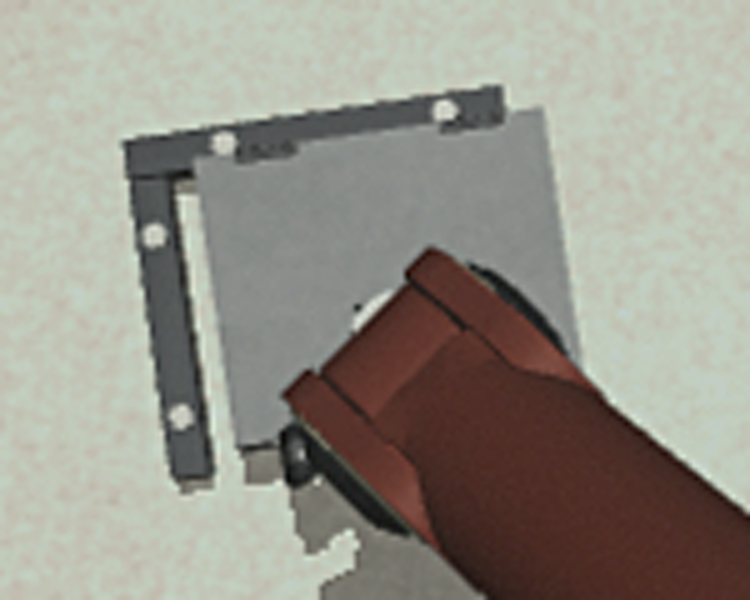

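The box is against the far fence: the tool stalled at x_stop = -0.150 with force rising to 20 N. Next is the sideways push towards the other fence.

```bash
python3 - <<'E'
from h import *
arm.line_to(S(-.175,-.112,.093),.1)
arm.line_to(S(-.18,-.13,.17),.2); 
arm.movep(S(-.077,-.24,.17),quat(TH)); st()
arm.line_to(S(-.077,-.24,.093),.2); st()
arm.line_to(S(-.077,-.195,.093),.08); st()
for y in np.arange(-.192,-.165,.003):
    arm.line_to(S(-.077,y,.093),.05); print(round(y,3),inS(arm.read_tool_pos())); st()
    if np.linalg.norm(arm.read_ft_force()[:2])>20: break
shot('top','top3.png',(180,120,150,120),5)
E
```

```text
t 9.3 p [ 0.6539 -0.0674  0.1685] F [-0.4 -0.1  0.1] M [ 0.03  0.01 -0.04] op 1.001
t 9.83 p [ 0.655  -0.0681  0.0932] F [0.5 0.6 0.4] M [ 0.04 -0.03 -0.03] op 1.001
t 10.54 p [ 0.6485 -0.0233  0.0929] F [ 0.  -0.4  0.3] M [-0.08  0.02 -0.05] op 1.001
-0.192 [-0.07739523 -0.19256338]
t 10.79 p [ 0.6479 -0.0217  0.0927] F [ 0.6 -1.1 -1.1] M [-0.27  0.08  0.03] op 1.0
-0.189 [-0.07726502 -0.19005722]
t 11.04 p [ 0.6477 -0.0192  0.0928] F [ 0.4 -4.4 -2.2] M [-0.73  0.02  0.03] op 0.999
-0.186 [-0.07726584 -0.18616509]
t 11.29 p [ 0.6472 -0.0153  0.0927] F [ 0.8 -3.6 -1. ] M [-0.73  0.06 -0.17] op 1.003
-0.183 [-0.07723246 -0.18250215]
t 11.54 p [ 0.6467 -0.0117  0.0928] F [ 0.5 -3.  -2.4] M [-0.53  0.13 -0.11] op 0.999
-0.18 [-0.07734292 -0.18049696]
t 11.79 p [ 0.6463 -0.0097  0.0929] F [-0.1 -4.5 -2.1] M [-0.89  0.16 -0.18] op 0.997
-0.177 [-0.07745023 -0.18026234]
t 12.04 p [ 0.6462 -0.0095  0.093 ] F [ 0.1 -8.1 -2.3] M [-1.53  0.04  0.01] op 1.001
-0.174 [-0.07747594 -0.18006392]
t 12.29 p [ 0.6461 -0.0093  0.0931] F [  1.5 -11.6  -0.8] M [-2.19 -0.03  0.16] op 1.002
-0.171 [-0.07749603 -0.17985796]
t 12.54 p [ 0.6461 -0.0091  0.0933] F [  0.  -15.6  -0.6] M [-2.85 -0.12  0.33] op 1.002
-0.168 [-0.07750444 -0.17968398]
t 12.79 p [ 0.6461 -0.0089  0.0934] F [  2.2 -18.4   0. ] M [-3.46 -0.14  0.54] op 1.001
```

View pics/top3.png

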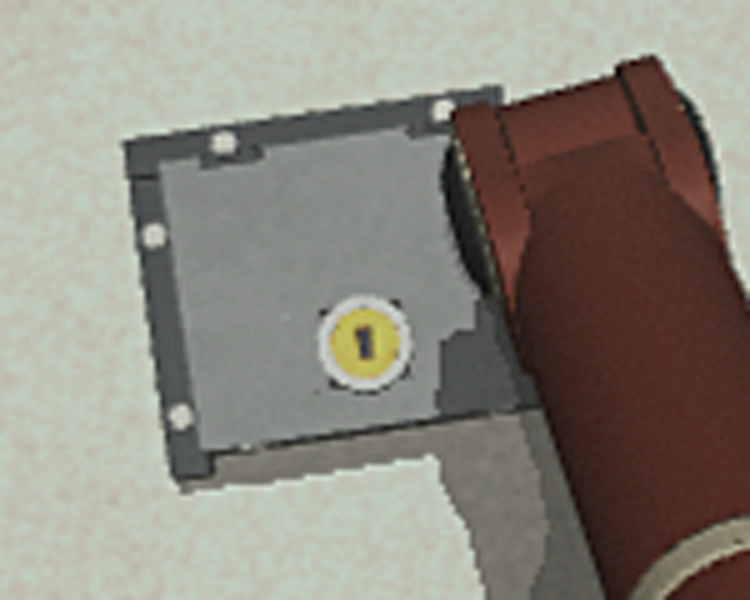

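The box is now registered. It stalled with its +y side at the fence, and the lid is flush with both legs in the picture. Next I'll look at the key with the wrist camera.

```bash
python3 - <<'E'
from h import *
arm.line_to(S(-.077,-.21,.093),.15)
arm.line_to(S(-.077,-.23,.2),.25)
arm.movep([.4163,-.3316,.215],quat(.25+np.pi/2)); arm.pause(.15); st()
p,q=shot('wrist','w1.png',None,1.4); print(p.tolist(),q.tolist())
shot('top','top4.png',(180,120,150,120),5)
print(projw(p,q,[.4163,-.3316,.085]),projw(p,q,[.4163,-.3316,.045]))
E
```

```text
t 15.64 p [ 0.417  -0.3309  0.2149] F [-0.1  0.   0.2] M [-0.04  0.    0.01] op 0.999
[0.41699573691855724, -0.33089654328314255, 0.2149327826186418] [-0.08848430619168912, 0.7013991444712211, 0.08874108952915104, 0.7016657229208176]
(np.float64(279.1207280678304), np.float64(225.4655912139309)) (np.float64(279.1105633084396), np.float64(208.92874029590126))
```

View pics/w1.png

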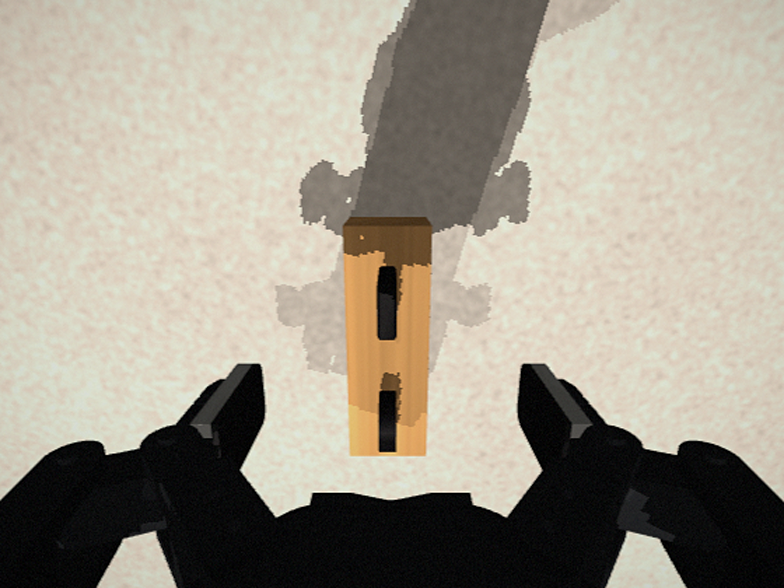

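View pics/top4.png

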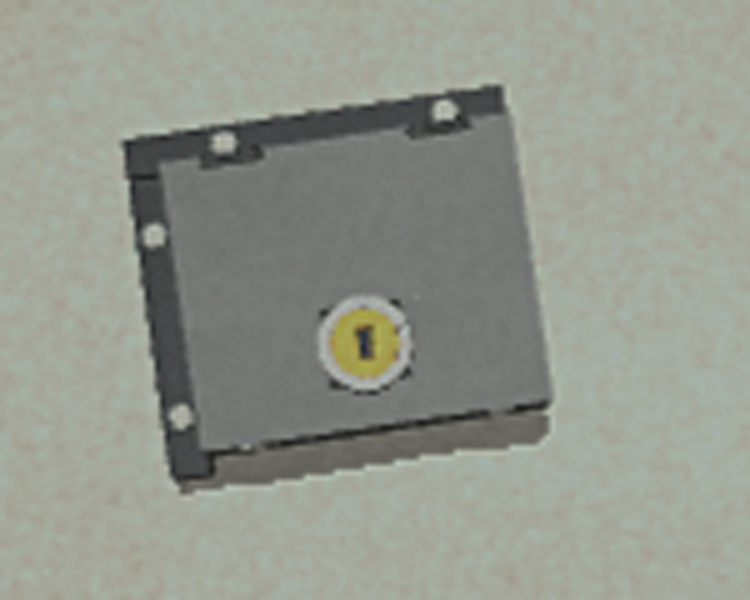

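The box is seated flush on both legs with the slot clear. In the wrist picture "up" points towards the robot, so the target is the upper key at about (388,302). I'll enlarge it.

```bash
python3 - <<'E'
import cv2
im=cv2.imread('pics/raw_w1.png')[150:330,230:330]
im=cv2.convertScaleAbs(im,alpha=2.5,beta=20)
cv2.imwrite('pics/w1c.png',cv2.resize(im[:150],None,fx=4,fy=4,interpolation=cv2.INTER_CUBIC))
E
```

```text
(no output)
```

View pics/w1c.png

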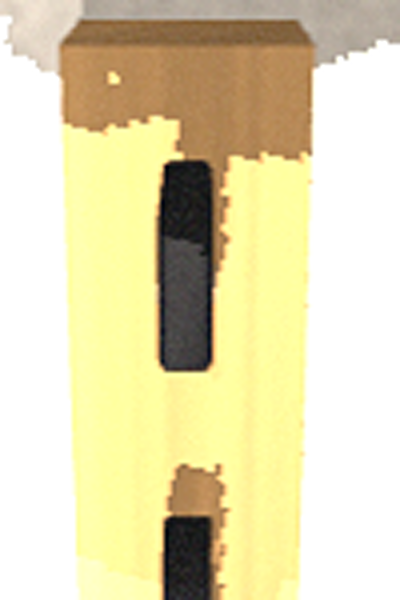

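```bash
python3 - <<'E'
from h import *
p=[0.41699573691855724, -0.33089654328314255, 0.2149327826186418];q=[-0.08848430619168912, 0.7013991444712211, 0.08874108952915104, 0.7016657229208176]
c=np.array([.4526,-.3223]);a=np.array([np.cos(.25),np.sin(.25)]);b=np.array([-a[1],a[0]])
W=lambda x,y,z:np.r_[c+a*x+b*y,z]
print('rack near end top',projw(p,q,W(-.075,-.025,.045)),projw(p,q,W(-.075,.025,.045)))
print('rack far end top',projw(p,q,W(.075,-.025,.045)),projw(p,q,W(.075,.025,.045)))
t=np.linspace(0,2*np.pi,60)
imS=cv2.imread('pics/scene0.png');imW=cv2.imread('pics/raw_w1.png')
cS=cv2.resize(cv2.convertScaleAbs(imS[175:255,120:185],alpha=1.6),None,fx=7,fy=7,interpolation=cv2.INTER_CUBIC)
for k,x0 in (('near',-.0375),('far',.0375)):
    for shape in ('sq','rd'):
        if shape=='sq': P=[(x,z) for x in(-.015,.015) for z in (0,.04)]
        else: P=[(.017*np.cos(u),.017+.017*np.sin(u)) for u in t]
        for f,n in ((lambda X:projw(p,q,X),'wrist'),(lambda X:proj('scene',X),'scene')):
            uv=np.array([f(W(x0+x,y,.045+z)) for x,z in P for y in(-.005,.005)])
            print(k,shape,n,uv.min(0).round(1),uv.max(0).round(1))
cv2.imwrite('pics/s0c.png',cS)
E
```

```text
rack near end top (np.float64(247.10082440408635), np.float64(162.55641665133209)) (np.float64(311.4300855546512), np.float64(162.71075197197464))
rack far end top (np.float64(251.5242689591024), np.float64(326.7082673870786)) (np.float64(306.1571128634315), np.float64(326.82028789220215))
near sq wrist [271.8 190.9] [286.6 245.6]
near sq scene [138.6 183.4] [149.1 202.4]
near rd wrist [272.1 192.8] [286.3 237.8]
near rd scene [139.8 187.2] [148.4 200.5]
far sq wrist [272.2 275.2] [285.7 335.8]
far sq scene [148.1 199. ] [158.8 218.7]
far rd wrist [272.5 280.5] [285.4 323.6]
far rd scene [149.2 202.8] [158.2 216.6]
```

View pics/s0c.png

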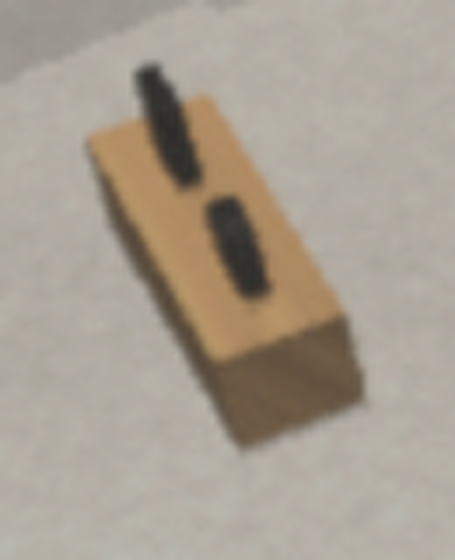

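Silhouettes decide it: the near key's rows 190-243 fit the square head and the far key's 279-322 fit the round one. I'll grasp the near key and read the force as the jaws close.

```bash
python3 - <<'E'
from h import *
p=[0.41699573691855724, -0.33089654328314255, 0.2149327826186418];q=[-0.08848430619168912, 0.7013991444712211, 0.08874108952915104, 0.7016657229208176]
k=depw(p,q,276.6,243,.085)-.015*np.array([np.cos(.25),np.sin(.25),0]); print(k)
Q=quat(.25+np.pi/2)
x,y=k[:2]
arm.line_to([x,y,.15],.15); arm.line_to([x,y,.126],.08); arm.pause(.1); st()
p,q=shot('wrist','w2.png',(180,100,200,280),2.1)
arm.move_gripper(0.3); st()
arm.move_gripper(0.0,60); st()
E
```

```text
[ 0.41477895 -0.33377333  0.085     ]
t 16.88 p [ 0.415  -0.3338  0.1261] F [ 0.6 -0.1 -0.3] M [-0.01  0.01 -0.01] op 0.998
t 17.52 p [ 0.4148 -0.3338  0.126 ] F [0.7 0.5 0.6] M [-0.06  0.   -0.03] op 0.303
t 17.8 p [ 0.4149 -0.3338  0.1261] F [0.4 0.7 0.4] M [0.03 0.02 0.05] op 0.107
```

View pics/w2.png

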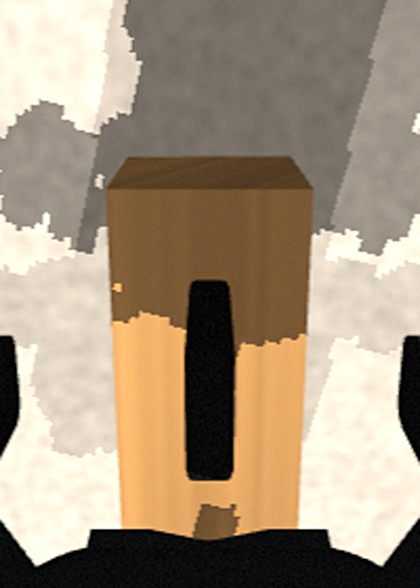

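The jaws closed on the head (opening about 9 mm). Lift and move above the lock.

```bash
python3 - <<'E'
from h import *
kw=dep('top',180+(366.5)/5-.5,120+342.5/5-.5,.068); print('plug seen',kw,'pred',S(-.1,-.085,.068))
arm.line_to([.4149,-.3338,.19],.12); st()
arm.movep(S(-.1,-.085,.22),quat(TH+np.pi/2)); arm.pause(.2); st()
p,q=shot('wrist','w3.png',(140,60,280,300),2); print(p.tolist(),q.tolist())
E
```

```text
plug seen [0.6119979  0.08308746 0.068     ] pred [np.float64(0.6107434942328533), np.float64(0.08175184585631817), 0.068]
t 18.48 p [ 0.4143 -0.3338  0.1896] F [-1.   0.3 -0.7] M [ 0.01 -0.03 -0.03] op 0.104
t 20.37 p [0.6109 0.0802 0.2199] F [ 0.1 -0.2  0.3] M [-0.01 -0.02 -0.02] op 0.106
[0.6108805064571724, 0.08023081750488736, 0.21985939600814533] [-0.048189542113914116, 0.7055663195472466, 0.04771396147605277, 0.7053916037433857]
```

View pics/w3.png

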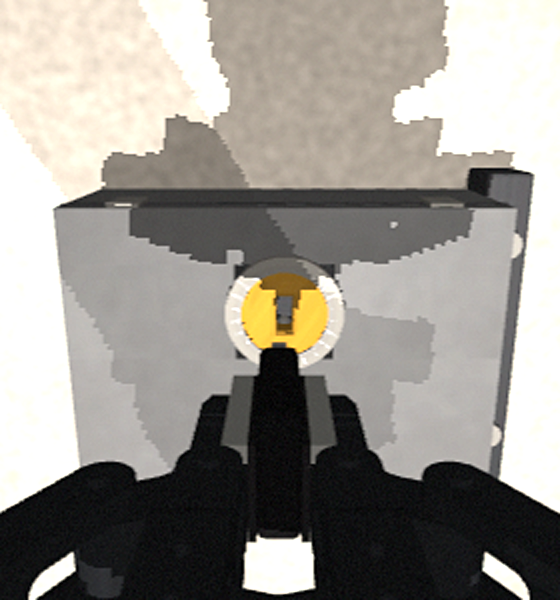

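```bash
python3 - <<'E'
from h import *
p=[0.6108805064571724, 0.08023081750488736, 0.21985939600814533];q=[-0.048189542113914116, 0.7055663195472466, 0.04771396147605277, 0.7053916037433857]
u,v=140+285.2/2-.25,60+312/2-.25
print('plug wrist',depw(p,q,u,v,.068))
w=lambda x,y,z:Rot.from_quat(q).apply([x,y,z])+p
# key model: grasp 27mm above shoulder at tool x=.054
sh=.126-.045  # tcp height above shoulder
for name,P in [('head near edge bottom L',(sh,-.005,-.015)),('R',(sh,.005,-.015)),('top near L',(sh-.04,-.005,-.015)),('top far',(sh-.04,-.005,.015)),('tip near',(sh+.033,0,-.0025)),('blade near edge mid',(sh+.02,0,-.006))]:
    a=np.array(projw(p,q,w(*P))); print(name,((a-[140,60])*2).round(1))
im=cv2.imread('pics/raw_w3.png')[190:290,230:340]
cv2.imwrite('pics/w3c.png',cv2.resize(cv2.convertScaleAbs(im,alpha=3,beta=40),None,fx=6,fy=6,interpolation=cv2.INTER_CUBIC))
E
```

```text
plug wrist [0.60978563 0.08189802 0.068     ]
head near edge bottom L [261.2 342.5]
R [299.6 342.6]
top near L [255.8 413.9]
top far [257.1 542.2]
tip near [279.9 342.8]
blade near edge mid [280.1 347.2]
```

View pics/w3c.png

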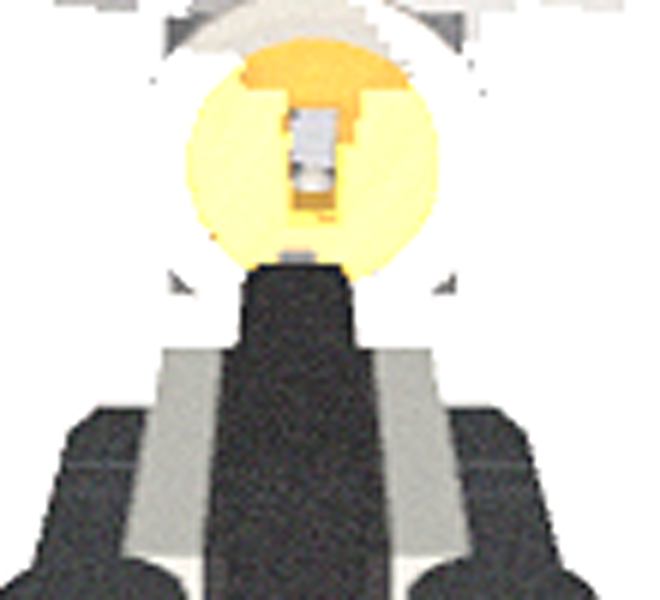

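The tip is visible at crop (297,257) and the slot at (313,155). The wrist's plug estimate of (0.6098, 0.0819) agrees within about 2 mm with the top view and the model. I'll descend to just above and recheck.

```bash
cat >> h.py <<'E'
def goto(P,v=.1,n=3,tol=.0004):
    cmd=np.array(P,float)
    arm.line_to(cmd,v)
    for _ in range(n):
        arm.pause(.12); e=np.array(P)-np.array(arm.read_tool_pos())
        if np.abs(e).max()<tol: break
        cmd=cmd+e*.8; arm.line_to(cmd,.03)
    return cmd
E
python3 - <<'E'
from h import *
goto([.610,.082,.19]); arm.pause(.1); st()
print(Rot.from_quat(arm.read_eef_rot()).as_matrix().round(4).tolist())
p,q=shot('wrist','w4.png',(230,170,110,100),6,alpha=2.6); print(p.tolist(),q.tolist())
shot('scene','s4.png',(250,160,110,90),7); 
E
```

```text
t 21.45 p [0.6097 0.0817 0.1896] F [0.4 0.7 0.3] M [ 0.02 -0.01  0.01] op 0.107
[[0.0001, -0.1375, 0.9905], [-0.0, 0.9905, 0.1375], [-1.0, -0.0001, 0.0001]]
[0.6096916712414617, 0.08171397070606384, 0.189560708075428] [-0.04876175412809341, 0.7053867572587598, 0.04872746216323371, 0.7054625776392776]
```

View pics/w4.png

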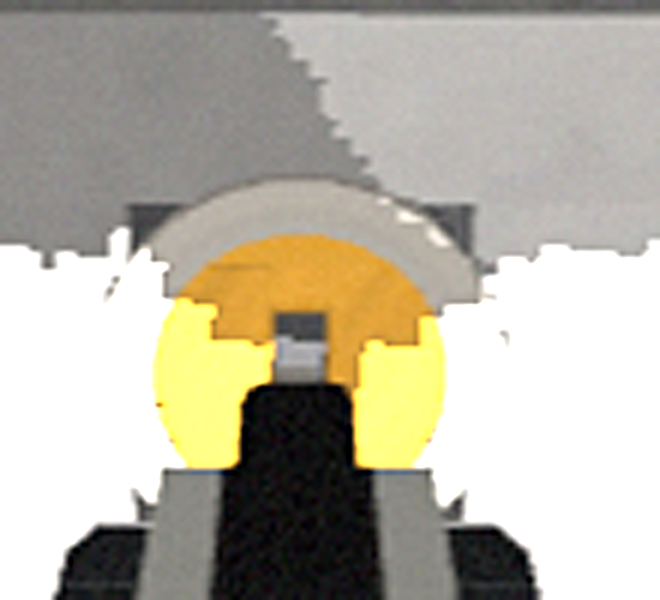

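View pics/s4.png

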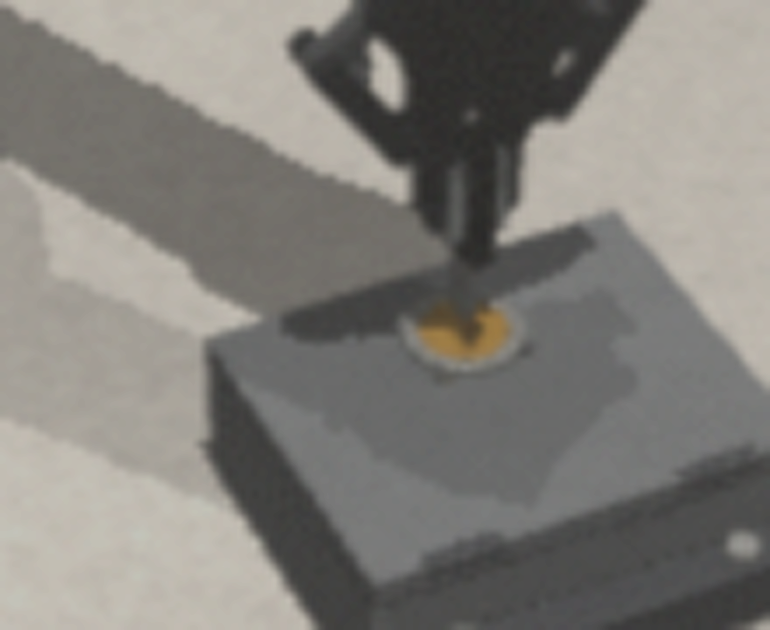

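```bash
python3 - <<'E'
from h import *
p=[0.6096916712414617, 0.08171397070606384, 0.189560708075428];q=[-0.04876175412809341, 0.7053867572587598, 0.04872746216323371, 0.7054625776392776]
R=Rot.from_quat(q)
for n,v in (('slot near',312),('plug near',235),('tip?',335)):
    X=depw(p,q,230+300/6-.4,170+v/6-.4,.068); print(n,R.inv().apply(X-np.array(p)))
w=lambda x,y,z:R.apply([x,y,z])+p
for name,P in [('tip near',(.114,0,-.0025)),('blade near at taper',(.106,0,-.006)),('head near bottom',(.081,0,-.015)),('tip far',(.114,0,.0025))]:
    a=np.array(projw(p,q,w(*P))); print(name,((a-[230,170])*6+2.5).round(1))
E
```

```text
slot near [ 0.12156005 -0.00023255 -0.00648508]
plug near [ 0.12155914 -0.00024663 -0.01525609]
tip? [ 0.12156033 -0.00022828 -0.00382265]
tip near [302.3 370.8]
blade near at taper [302.6 366.3]
head near bottom [303.6 370.2]
tip far [302.3 414.8]
```

Key and keyway agree within about 0.3 mm on both axes. I'll insert slowly while watching the forces.

```bash
python3 - <<'E'
from h import *
x,y,_=arm.read_tool_pos(); x,y=.610,.082
for z in np.arange(.184,.1599,-.003):
    arm.line_to([x,y,z],.03); print(round(z,4)); st()
    F=arm.read_ft_force()
    if abs(F[2])>14 or np.hypot(F[0],F[1])>8: break
E
```

```text
0.184
t 21.88 p [0.6098 0.0819 0.1836] F [ 0.1 -0.2  0.4] M [ 0.03 -0.01 -0.01] op 0.107
0.181
t 22.13 p [0.6099 0.0819 0.1808] F [ 0.7  0.4 -0.1] M [-0.    0.01  0.  ] op 0.113
0.178
t 22.38 p [0.6099 0.0819 0.1778] F [-0.1  0.1  0.2] M [ 0.01  0.04 -0.01] op 0.103
0.175
t 22.63 p [0.6099 0.0819 0.1747] F [0.4 0.2 0.8] M [0.07 0.02 0.01] op 0.106
0.172
t 22.88 p [0.6099 0.0819 0.1717] F [-0.1 -1.  -0.7] M [-0.02 -0.02 -0.03] op 0.106
0.169
t 23.13 p [0.6099 0.0819 0.1687] F [ 1.  -0.5  0.1] M [ 0.   -0.05 -0.03] op 0.109
0.166
t 23.38 p [0.6098 0.0819 0.1657] F [-0.   0.1 -0.7] M [-0.02  0.16 -0.01] op 0.107
0.163
t 23.63 p [0.6094 0.082  0.1627] F [-1.   0.4  0.9] M [0.02 0.48 0.02] op 0.108
0.16
t 23.88 p [0.6094 0.0822 0.1602] F [-2.   0.2 -0.2] M [ 0.02  0.85 -0.  ] op 0.106
```

The tip is about 22 mm in with no jam, and has passed the first pin. Continuing to the shoulder.

```bash
python3 - <<'E'
from h import *
x,y=.610,.082
for z in np.arange(.158,.1419,-.002):
    arm.line_to([x,y,z],.03); print(round(z,4)); st()
    F=arm.read_ft_force()
    if abs(F[2])>15 or np.hypot(F[0],F[1])>10: break
shot('wrist','w5.png',(180,100,200,180),4,2)
shot('scene','s5.png',(250,160,110,85),7)
shot('top','top5.png',(180,120,150,120),5)
E
```

```text
0.158
t 24.13 p [0.6095 0.0824 0.1587] F [-4.4 -0.3  6.1] M [-0.07  1.06  0.06] op 0.111
0.156
t 24.38 p [0.6099 0.0827 0.1569] F [-2.8 -0.1  1.8] M [-0.09  0.65 -0.01] op 0.106
0.154
t 24.63 p [0.6101 0.0827 0.1547] F [-2.3  0.6  6.5] M [-0.15  0.6  -0.11] op 0.105
0.152
t 24.88 p [0.6106 0.0821 0.1524] F [-1.2 -0.8  1. ] M [-0.02  0.18 -0.02] op 0.105
0.15
t 25.13 p [0.6106 0.0818 0.1496] F [ 1.  -1.  -1.1] M [ 0.   -0.17 -0.05] op 0.109
0.148
t 25.38 p [0.6107 0.0824 0.1492] F [-3.4 -0.5  8.8] M [-0.1   0.45  0.02] op 0.107
0.146
t 25.63 p [0.6107 0.0825 0.149 ] F [-4.4 -1.3 16.8] M [-0.49  1.03 -0.03] op 0.108
```

View pics/w5.png

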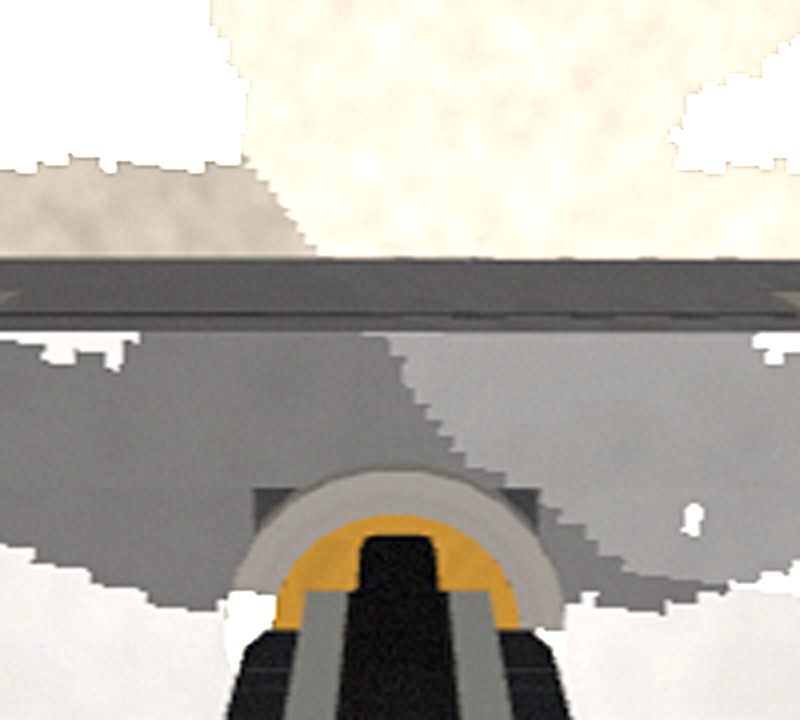

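View pics/s5.png

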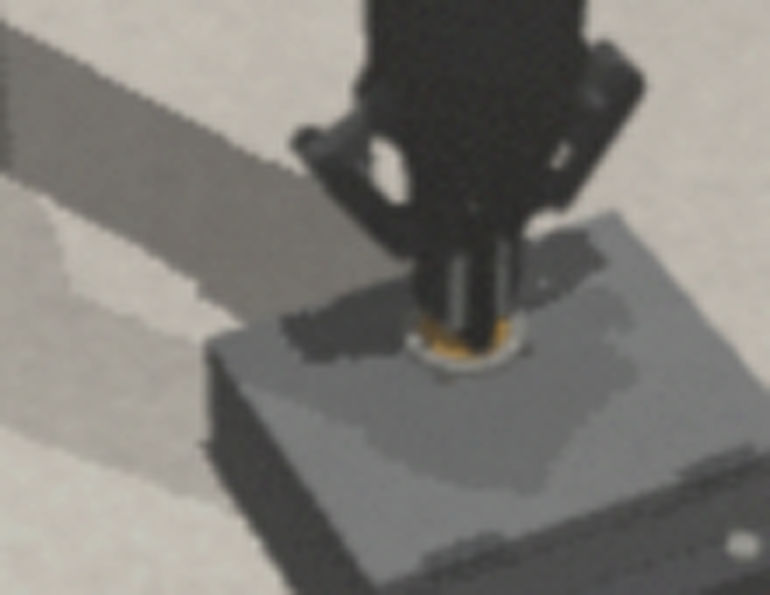

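The key bottomed sharply at TCP z = 0.149, exactly the predicted shoulder height. I'll check the box against the stop before turning.

View pics/top5.png

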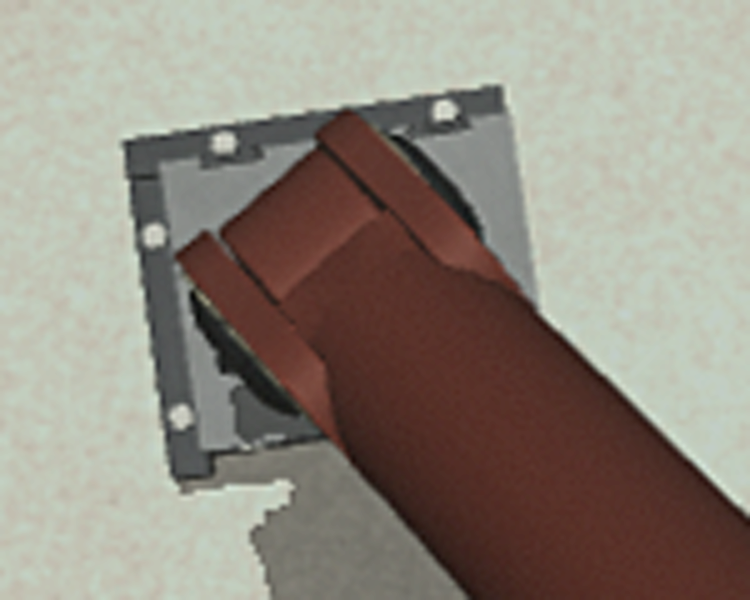

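The box has not moved. Now I'll turn clockwise in small steps with a slight bias into the corner.

```bash
python3 - <<'E'
from h import *
arm.pause(.2)
b=np.array(S(.0015,.0015,0))-np.array(S(0,0,0))
P=np.array([.6107,.0824,.1465])+b
for a in np.arange(.1,1.61,.1):
    arm.line_to(P,.03,ori=quat(TH+np.pi/2-a))
    R=Rot.from_quat(arm.read_eef_rot()).as_matrix(); yaw=np.arctan2(R[1,1],R[0,1])
    print(round(a,2),'real',round(TH+np.pi/2-yaw,3)); st()
    if abs(arm.read_ft_force()[2])>35: break
print(np.round(arm.read_joint_positions(),2))
E
```

```text
0.1 real 0.101
t 26.23 p [0.6113 0.0832 0.149 ] F [-6.5 -3.7 17.7] M [-0.96  1.64  0.09] op 0.108
0.2 real 0.201
t 26.48 p [0.6114 0.0832 0.149 ] F [-7.3 -3.5 18.8] M [-0.84  1.58  0.03] op 0.11
0.3 real 0.301
t 26.73 p [0.6114 0.0832 0.149 ] F [-6.2 -3.1 17.1] M [-0.81  1.57  0.02] op 0.105
0.4 real 0.401
t 26.98 p [0.6114 0.0831 0.149 ] F [-6.8 -3.1 16.8] M [-0.75  1.5  -0.01] op 0.11
0.5 real 0.501
t 27.23 p [0.6114 0.0832 0.149 ] F [-7.2 -4.1 17.5] M [-0.69  1.55  0.02] op 0.107
0.6 real 0.601
t 27.48 p [0.6115 0.0832 0.149 ] F [-6.2 -3.7 17.6] M [-0.72  1.49  0.05] op 0.111
0.7 real 0.7
t 27.73 p [0.6115 0.0832 0.149 ] F [-5.7 -2.5 17.2] M [-0.69  1.46  0.05] op 0.106
0.8 real 0.8
t 27.98 p [0.6115 0.0831 0.149 ] F [-6.6 -3.3 17.2] M [-0.76  1.5   0.12] op 0.109
0.9 real 0.9
t 28.23 p [0.6116 0.0831 0.149 ] F [-6.3 -3.2 16.8] M [-0.76  1.44  0.02] op 0.11
1.0 real 1.0
t 28.48 p [0.6116 0.0831 0.149 ] F [-6.4 -3.  17.5] M [-0.72  1.49  0.09] op 0.108
1.1 real 1.1
t 28.73 p [0.6116 0.0831 0.149 ] F [-6.  -3.1 16.6] M [-0.7   1.42  0.08] op 0.109
1.2 real 1.2
t 28.98 p [0.6116 0.083  0.149 ] F [-6.2 -2.6 16.9] M [-0.69  1.47  0.05] op 0.108
1.3 real 1.3
t 29.23 p [0.6116 0.083  0.149 ] F [-5.8 -2.9 17.1] M [-0.72  1.43  0.09] op 0.106
1.4 real 1.4
t 29.48 p [0.6116 0.083  0.149 ] F [-6.  -2.4 15.4] M [-0.7   1.46  0.08] op 0.11
1.5 real 1.5
t 29.73 p [0.6114 0.0829 0.149 ] F [-5.7 -2.4 17.6] M [-0.68  1.52  0.13] op 0.111
1.6 real 1.6
t 29.98 p [0.6114 0.0828 0.149 ] F [-5.4 -2.7 17.1] M [-0.7   1.5   0.15] op 0.107
[-0.05  0.75 -0.2   1.68  0.21  0.74 -0.25]
```

```bash
python3 - <<'E'
from h import *
b=np.array(S(.0015,.0015,0))-np.array(S(0,0,0))
P=np.array([.6107,.0824,.1465])+b
for a in (1.63,1.66,1.69):
    arm.line_to(P,.03,ori=quat(TH+np.pi/2-a)); arm.pause(.1)
    m=np.mean([arm.read_wrist_torque()[2] for _ in range(3)]); 
    R=Rot.from_quat(arm.read_eef_rot()).as_matrix(); yaw=np.arctan2(R[1,1],R[0,1])
    print(a,round(TH+np.pi/2-yaw,3),round(m,3)); st()
    if m>.6: break
arm.pause(.3)
shot('wrist','w6.png',(130,60,300,240),2.6,2)
shot('top','top6.png',(180,120,150,120),5)
shot('scene','s6.png',(240,150,150,120),5)
E
```

```text
1.63 1.63 0.139
t 30.33 p [0.6115 0.0828 0.149 ] F [-6.6 -2.7 17.8] M [-0.7   1.51  0.14] op 0.106
1.66 1.66 0.093
t 30.68 p [0.6115 0.0828 0.149 ] F [-6.2 -2.6 16.2] M [-0.68  1.51  0.09] op 0.108
1.69 1.69 0.024
t 31.03 p [0.6115 0.0828 0.149 ] F [-5.9 -2.7 17.4] M [-0.71  1.53  0.02] op 0.104
```

View pics/w6.png

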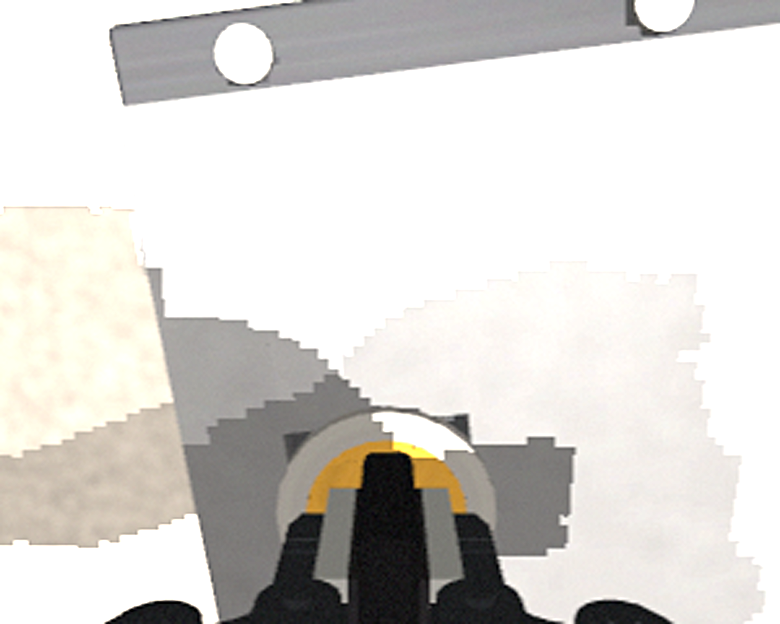

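View pics/top6.png

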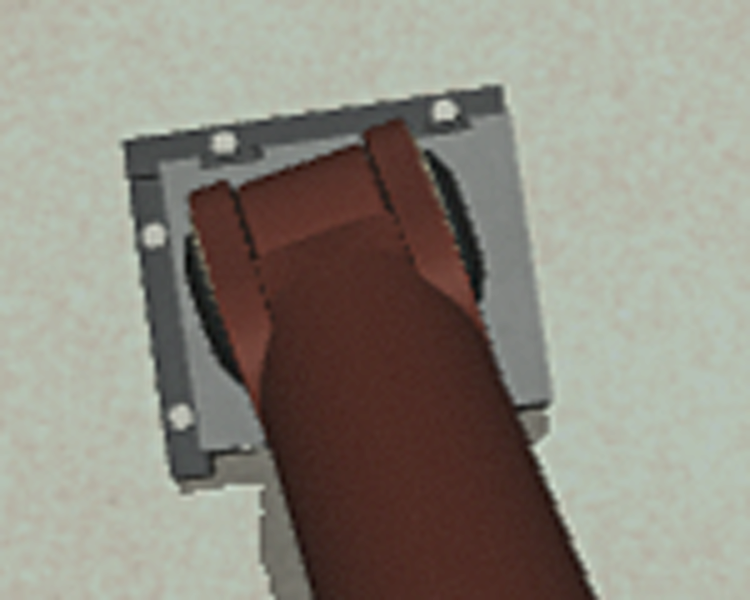

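View pics/s6.png

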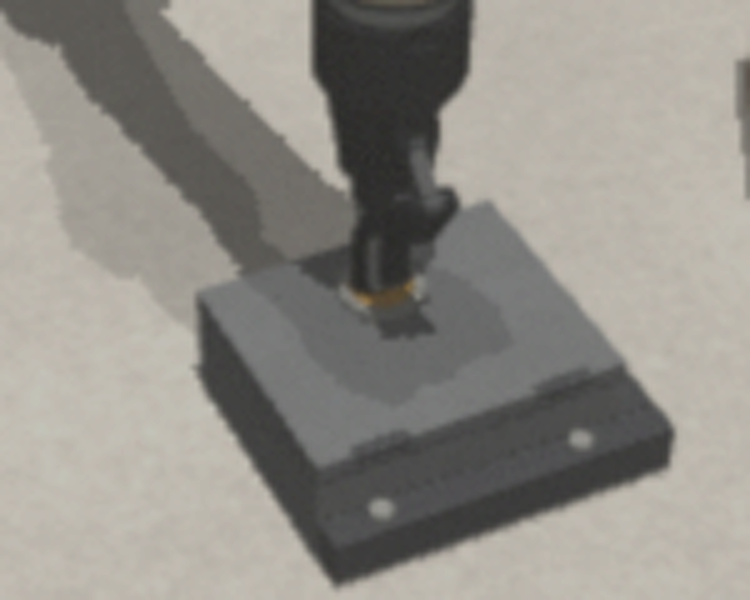

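The box is still flush on both legs and the head sits squarely between the pads. I'll average the wrist moment, because the single readings disagree, and check for slip in an enlarged crop.

```bash
python3 - <<'E'
from h import *
def mz(n=20):
    v=[]
    for _ in range(n): arm.pause(.03); v.append(np.r_[arm.read_wrist_torque(),arm.read_ft_force()])
    return np.mean(v,0).round(3), np.std(v,0)[2].round(3)
print(1.69,mz())
b=np.array(S(.0015,.0015,0))-np.array(S(0,0,0)); P=np.array([.6107,.0824,.1465])+b
for a in (1.65,1.60):
    arm.line_to(P,.03,ori=quat(TH+np.pi/2-a)); arm.pause(.2); print(a,mz())
arm.line_to(P,.03,ori=quat(TH+np.pi/2-1.65)); arm.pause(.2); print(1.65,mz())
st()
im=cv2.imread('pics/raw_w6.png')[200:410,200:360]
cv2.imwrite('pics/w6c.png',cv2.resize(cv2.convertScaleAbs(im,alpha=4,beta=40),None,fx=2.8,fy=2.8,interpolation=cv2.INTER_CUBIC))
E
```

```text
1.69 (array([-0.697,  1.508,  0.104, -6.31 , -2.804, 16.96 ]), np.float64(0.034))
1.65 (array([-0.709,  1.498,  0.125, -6.401, -2.906, 17.084]), np.float64(0.025))
1.6 (array([-0.708,  1.52 ,  0.119, -6.366, -3.091, 17.109]), np.float64(0.022))
1.65 (array([-0.696,  1.519,  0.103, -6.133, -2.856, 17.112]), np.float64(0.027))
t 35.5 p [0.6115 0.0828 0.149 ] F [-5.9 -2.3 17.6] M [-0.7   1.47  0.14] op 0.102
```

View pics/w6c.png

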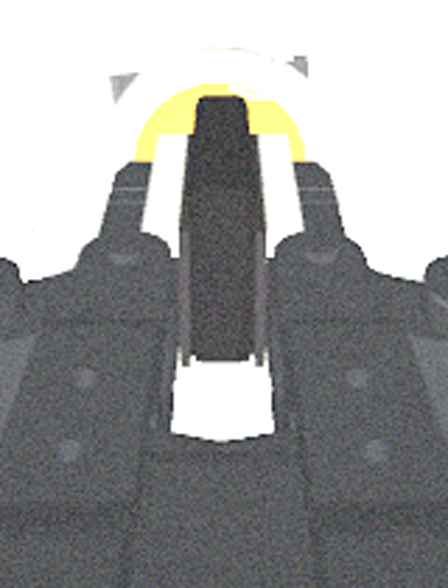

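The moment is a steady 0.11 N·m, near the spring's end value. I'll probe a little further for the hard stop.

```bash
python3 - <<'E'
from h import *
def mz(n=15):
    v=[]
    for _ in range(n): arm.pause(.03); v.append(np.r_[arm.read_wrist_torque(),arm.read_ft_force()])
    return np.mean(v,0).round(3)
b=np.array(S(.0015,.0015,0))-np.array(S(0,0,0)); P=np.array([.6107,.0824,.1465])+b
for a in (1.70,1.74,1.78):
    arm.line_to(P,.03,ori=quat(TH+np.pi/2-a)); arm.pause(.1); m=mz(); print(a,m)
    if m[2]>.3: break
st()
shot('top','top7.png',(180,120,150,120),5)
shot('wrist','w7.png',(200,200,160,210),2.8,4)
E
```

```text
1.7 [-0.702  1.517  0.166 -6.469 -3.059 17.052]
1.74 [-0.626  1.537  0.228 -6.046 -2.915 17.019]
1.78 [-0.668  1.523  0.454 -6.27  -2.552 16.926]
t 38.05 p [0.6114 0.083  0.149 ] F [-6.1 -2.3 16.5] M [-0.63  1.55  0.42] op 0.107
```

View pics/w7.png

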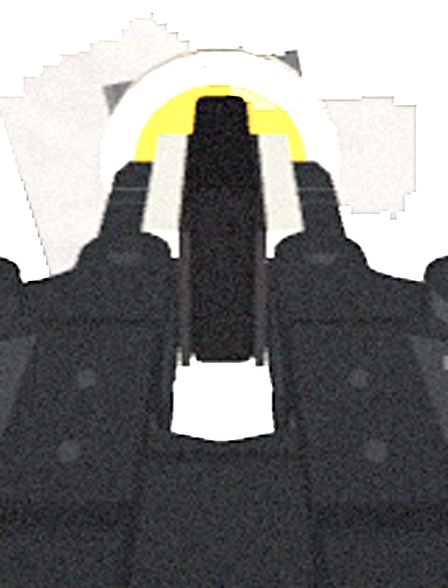

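View pics/top7.png

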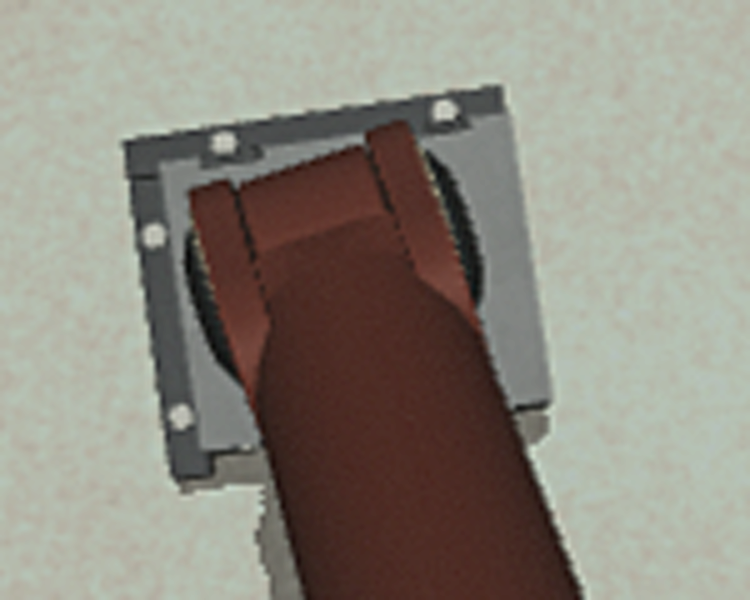

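The hard stop is reached, with the moment rising to 0.45 N·m, and the box hasn't moved. I'll ease back slightly and hand in.

```bash
python3 - <<'E'
from h import *
b=np.array(S(.0015,.0015,0))-np.array(S(0,0,0)); P=np.array([.6107,.0824,.1465])+b
arm.line_to(P,.03,ori=quat(TH+np.pi/2-1.75)); arm.pause(.4); st()
ticket.finish_job()
E
```

```text
t 38.8 p [0.6114 0.083  0.149 ] F [-5.3 -2.2 16.9] M [-0.63  1.52  0.25] op 0.103
the job is handed in; nothing more can be done
```

The job is handed in at 38.8 s of the 72 s. The key is fully in the lock, turned to its stop and still gripped, with the box against both fences. `finish_job()` gives no verdict, so these are my own last checks:

- **Box:** I pushed it with the open jaws against the far fence and then the left one. The tool stalled at about 20 N each time, where a seated box should stop it. Top views after the turn show the box flush with both legs and unmoved.
- **Key:** I took the square-headed key from the slot nearer the robot, telling it from the round one by its outline in the wrist picture. It went in past both pins without jamming, with 6 to 7 N peaks. It bottomed at the predicted shoulder height (tool at 0.149 m).
- **Turn:** I turned it clockwise until the moment rose sharply (0.45 N·m at 1.78 rad), then held it at 1.75 rad. At hand-in the arm was holding about 0.25 N·m of turn and 17 N downward, with the grip set to 60 N.
- **Disagreement:** The hard stop came about 0.1 rad later than the 1.6 rad I expected. Up to 1.69 rad the moment stayed near the spring's 0.11 N·m. The pictures show no slip of the key in the pads, so I put this down to play or give in the grip.
- **Not measured:** I could not read the plug's angle directly.
- **Other items:** I never touched the round key, the carton or the tape roll.

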